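# Scan a parts carton with the hand scanner

## Robot

A 6-joint arm with a two-finger parallel gripper is mounted at the origin on a cart in front of the work surface, level with it; the furniture and walls round the work are solid. World frame = base frame: x ahead of the robot, y to its left, z up, the work surface at z = 0. Lengths are in m, angles in rad, forces in N, time in s.
With the tool pointing down it reaches from about 0.275 to 0.85 m from the base axis. Payload 19 kg.
Tool frame: the origin (TCP) lies at the very end of the fingers, on their centre line; the grasp point (between the pads) lies 19 mm behind it; z points along the fingers, y is the line along which they close (so a half turn about z gives the same grasp; the last joint's range is limited). The gripper opens to 85 mm and grips with 20 to 120 N. Pads are 22 mm wide; open, the fingers measure 114 mm over their backs; the gripper's body (76 mm by 85 mm) begins 54 mm behind the grasp point. The pads swing forward as they close: fully open they stand 13 mm farther back than shut.
Start: joints at [1.001, 0.15, 1.437, -0, 1.554, -0.134], TCP at [0.243, 0.521, 0.231] pointing down, gripper open.
Joint ranges: [-2.8, 2.8], [-0.68, 2.1], [0.12, 2.68], [-1.39, 4.53], [0.16, 2.79], [-2.81, 2.81]. Speed limits (rad/s): [1.89, 1.89, 2.22, 3.01, 3.01, 3.01].

## Interface

Orientations are given as a unit quaternion [w, x, y, z].
In Python, from bench import state, vision, job gives the robot as it stands.
- The arm moves only by the tool play_rows, never from a script. Its argument "rows" is a list of rows, each a list of 3 entries, a list of its own where there are three numbers: the shift along the world's x, y, z in cm, then the turn, a rotation vector about the world's x, y, z in rad, then the opening, from -1 (shut) to 1 (fully open). In form: [[[tx, ty, tz], [ax, ay, az], jaw], ...]. A call has 1 to 12 rows; each row is the pose to reach, as a shift and turn from the pose commanded when the call began; what a row does not reach only later rows make up. A row lasts 1/12 s, in which the tool goes at most 41.7 mm and 7.16 degrees, less where a joint would pass 70% of its speed; a pose out of reach is approached as far as the arm can. A call with a gripper value outside its range is refused whole. The fingers move at their own pace and stop on an object; "force" is the grip in N (left out, the last holds). Time passes only in rows, so rows that repeat a pose let the fingers close. It gives the time, the measured TCP pose, the force, the opening and the grip force at its end, in the units of the state.
- state(): the state, without advancing time (a new reading comes with each control period).
- vision.grab_frame(name): name is "side" or "top"; returns (picture, depth): 480x640x3 uint8, blue, green, red; 480x640 float32, m along the optical axis (not along the pixel's ray), 0 where there is no reading.
- vision.camera_model(name): a dict with "fx", "fy", "cx", "cy" (pixels), "eye" and "rotation" of the camera in the world. Camera axes: x right, y up, looking along -z (the intrinsics and any distortion apply to the point x, -y, -z); pixel columns grow to the right and rows downward; lengths in m; the calibration is good to about 2 mm. A picture is of the moment at which its call begins. camera_model takes no time and is no camera call.
- job.sign_off(): hands the job in; it is judged then, once.
The state is a dict: "t": time; "joint_pos": joint angles; "qd": joint speeds; "tau": joint torques, N m; "tool_pos": TCP position; "tcp_rot": TCP orientation; "ft_force": force on the tool from outside, world axes, zero at the start; "wrist_torque": the same for the moment, N m; "width": finger opening in m; "finger_force": force on a finger pad.
Only numpy, scipy, OpenCV 4.12 (cv2) and the standard library are available. Lean on these libraries where they do the work, as an engineer would, in place of code of your own. Each camera call takes 0.05 s, during which the arm holds its last target. There are 200 camera calls.

## Task

Book out the parts carton: draw the hand scanner out of its bench holder, take it lightly by its grip with a finger on the trigger, and point its window squarely at the middle of the bar code on the brown carton from about a hand's breadth away, the scan line running across all the bars. Only then squeeze the trigger home and hold the scanner steady on the code for a second. Finally lay the scanner down on its side on the green mat, trigger released, and leave the cartons and the spray can where they stand.

Things in the scene. Friction and masses are not known exactly. Their poses are not given: they have to be found in the camera images.
- scanner: Black and yellow pistol-shaped hand scanner, 0.2 kg, lying on its side, 44 mm thick (z 0 to 44). Origin on its underside below the upper part of the grip; z up; -y runs down the grip; x across the grip, from its back to the trigger. Grip: x -20 to +18, y -98 to +10, z 6 to 38 mm. Rubber foot: x -24 to +22, y -118 to -98, z 0 to 44 mm. Head beyond y = +10, turned 10 degrees from x towards y.
- grip (a point): Point in the grip behind the trigger, at (3, -15, 22) mm in the scanner's frame, same axes. The yellow trigger stands 9 mm out of the grip's front (x 18 to 27, y -28 to -2, z 14 to 30 mm in the scanner's frame). Pinched here along x the scanner is 47 mm wide; a light pinch on the sprung trigger (43 to 47 mm) carries it, a firm one (38 mm) squeezes the trigger flush.
- nose (a point): Middle of the scanner's yellow nose, at (56, 45, 22) mm in the scanner's frame, turned 10 degrees with the head: x along the beam, z through the thickness. The nose is 34 mm long (x), 50 mm wide (y) and 44 mm thick (z), with flat sides, clear of the holder; it can be pinched along its y.
- window (a point): Middle of the dark scan window in the end of the scanner's nose, at (73, 48, 22) mm in the scanner's frame, turned like nose: x is the direction of the beam; the scan line fans out along z, through the scanner's thickness (upright while the scanner lies on its side).
- scanner_mid (a point): Middle of the scanner's outline on its underside, at (14, -24, 0) mm in the scanner's frame; the outline is about 130 mm along x and 190 mm along y.
- trigger (a joint): Trigger travel in m: 0 out, 0.009 squeezed home (flush with the grip); sprung, 7 N to start moving and 14 N at the end.
- carton: Brown cardboard carton, 70 x 94 x 138 mm, loose, at the back of the bench. Origin at the centre of its underside; its front with the white code label faces -x.
- code (a point): Middle of the bar code on the front face of the brown carton, 90 mm above its underside. x points into the carton, z up. Black level bars 46 mm wide, stacked 60 mm high.
- white_carton: White and blue carton without a code, 70 x 86 x 104 mm, loose; not to be disturbed. Origin at the centre of its underside.
- aerosol: Green spray can, 65 mm across and 190 mm high, loose; not to be disturbed. Origin at the centre of its underside.
- mat: Green ribbed rubber mat, 170 (x) x 226 (y) x 3 mm, fixed on the bench. Origin at the centre of its underside.
- holder: Bench holder, screwed down: plate 134 x 206 x 3 mm on which the scanner lies, and a black sleeve (top 57 mm above the bench) that covers the grip and trigger; only the head sticks out. Origin on the bench, axes as the scanner in it. Sleeve: x -32 to +36, y -130 to +1 mm, 3 mm clear inside; open only towards +y: draw the scanner straight out along +y, 130 mm, before lifting it.

How it is judged:
By the outcome, as a careful person would: the job done as asked, in the order asked, and still so for the second after the job is handed in, with the robot touching nothing.
It also fails if it takes over 54 s, if anything falls off the work surface, if the arm or the gripper's body presses on something with over 40 N, if the wrist force passes 120 N, or if a joint passes its speed limit or range.

## Working session

There is one attempt and no reset: what is moved stays moved. The work goes in short steps, Python scripts to look and compute and a tool call to move; the robot and the scene stay as the last step left them, time stands still between calls to the robot, and variables do not carry over. Pictures are saved under pics/ and viewed, at most 10 in all, crops included, and the job is handed in when it is done.

Besides the shell and the picture viewer there is one more tool, called after "Request:" as name(argument=value, ...) on one line, values as JSON. play_rows: Moves the arm, as the interface text tells. Its arguments: {"type":"object","properties":{"rows":{"type":"array"},"force":{"type":"number"}},"required":["rows"]}

```bash
ls; mkdir -p pics
cat > h.py <<'E'
import numpy as np, cv2
from bench import state, vision, job
def cloud(name):
    img,d=vision.grab_frame(name); m=vision.camera_model(name)
    v,u=np.mgrid[0:480,0:640]
    p=np.stack([(u-m['cx'])/m['fx']*d, -(v-m['cy'])/m['fy']*d, -d],-1)
    P=p@np.array(m['rotation']).T+np.array(m['eye'])
    P[d==0]=np.nan
    return img,P
E
python3 - <<'E'
from h import *
for n in ('side','top'):
    img,P=cloud(n); cv2.imwrite(f'pics/{n}0.png',img); np.save(f'{n}0.npy',P); print(vision.camera_model(n))
print(state())
E
```

```text
picsTraceback (most recent call last):
  File "<stdin>", line 3, in <module>
  File "h.py", line 7, in cloud
    P=p@np.array(m['rotation']).T+np.array(m['eye'])
      ~^~~~~~~~~~~~~~~~~~~~~~~~~~
ValueError: matmul: Input operand 1 has a mismatch in its core dimension 0, with gufunc signature (n?,k),(k,m?)->(n?,m?) (size 4 is different from 3)
```

```bash
cat > h.py <<'E'
import numpy as np, cv2
from scipy.spatial.transform import Rotation as R
from bench import state, vision, job
def q2R(q): return R.from_quat(np.roll(q,-1))
def cloud(name):
    img,d=vision.grab_frame(name); m=vision.camera_model(name)
    v,u=np.mgrid[0:480,0:640]
    p=np.stack([(u-m['cx'])/m['fx']*d, -(v-m['cy'])/m['fy']*d, -d],-1)
    P=p@q2R(m['rotation']).as_matrix().T+np.array(m['eye'])
    P[d==0]=np.nan
    return img,P
E
python3 - <<'E'
from h import *
for n in ('side','top'):
    img,P=cloud(n); cv2.imwrite(f'pics/{n}0.png',img); np.save(f'{n}0.npy',P); print(vision.camera_model(n))
print(state())
E
```

```text
{'fx': 542.9292231255587, 'fy': 542.9292231255587, 'cx': 325.4320273617347, 'cy': 235.32378376474858, 'eye': array([ 0.50584956, -1.11907632,  0.77213238]), 'rotation': array([ 0.90110345,  0.43033425, -0.01520528, -0.05092934])}
{'fx': 605.870844282196, 'fy': 605.870844282196, 'cx': 318.5782499186794, 'cy': 244.8770374723798, 'eye': array([ 0.45974378, -0.23457272,  1.20757435]), 'rotation': array([-0.70247704, -0.03906671,  0.05164151,  0.70875451])}
{'t': 0.15, 'joint_pos': array([ 1.00099131e+00,  1.50868475e-01,  1.43784168e+00,  1.08539758e-05,
        1.55382871e+00, -1.33971697e-01]), 'qd': array([-0.00026266, -0.00174151, -0.00243767,  0.00166401,  0.00167409,
       -0.00069122]), 'tau': array([ 2.12816980e-03, -7.13390350e+01, -5.71040726e+01, -2.20637735e-04,
        7.25776248e-03,  1.22572493e-05]), 'tool_pos': array([0.24264236, 0.52108731, 0.23083668]), 'tcp_rot': array([-1.68159738e-04,  2.16196092e-01,  9.76349848e-01, -4.42245827e-04]), 'ft_force': array([ 0.35521097,  0.30014146, -0.56767265]), 'wrist_torque': array([-0.04181617,  0.01024896,  0.01404739]), 'finger_force': 0.0, 'width': 0.08530929108436601}
```

View pics/top0.png

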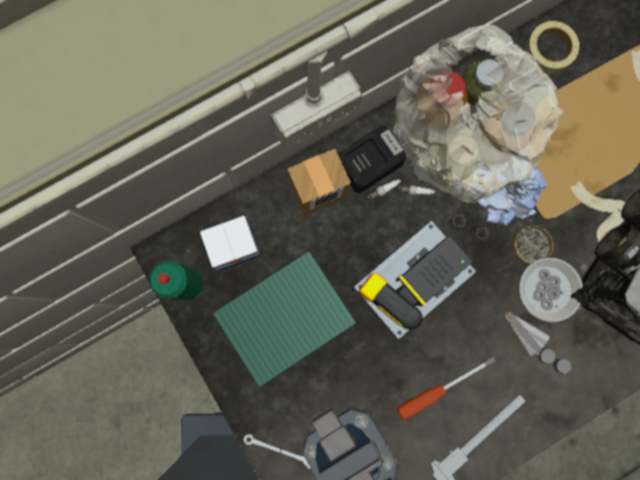

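View pics/side0.png

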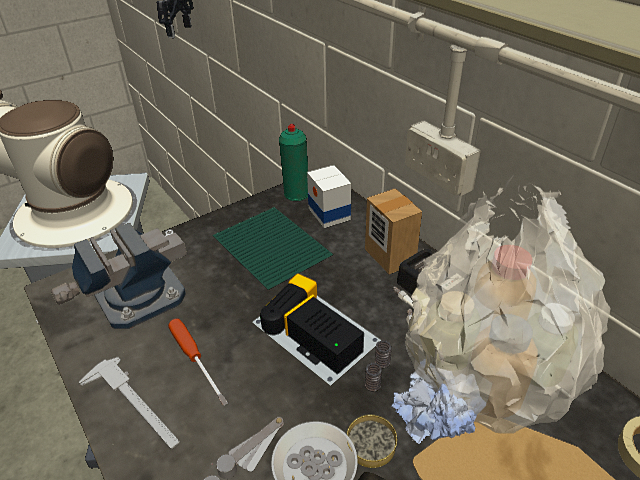

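Run:
```python
from h import *
t=cv2.imread('pics/top0.png'); s=cv2.imread('pics/side0.png')
a=cv2.resize(t[210:345,345:485],None,fx=4,fy=4,interpolation=cv2.INTER_CUBIC)
b=cv2.resize(s[180:280,350:430],None,fx=3,fy=3,interpolation=cv2.INTER_CUBIC)
c=np.zeros((540,800,3),np.uint8); c[:540,:560]=a; c[:300,560:800]=b
cv2.imwrite('pics/c1.png',c)
T=np.load('top0.npy'); S=np.load('side0.npy')
for n,P,l in (('top',T,[(435,275),(410,290),(375,285),(405,312),(380,305),(320,175),(230,240),(172,278),(285,318),(215,318),(310,253),(354,322),(262,384),(400,400)]),('side',S,[(330,330),(300,285),(285,305),(378,225),(400,240),(390,200),(330,210),(293,165),(272,245),(215,238),(272,208),(330,253),(275,288)])):
    for u,v in l: print(n,u,v,P[v,u].round(4))
```

```text
top 435 275 [ 0.5486 -0.4779  0.0554]
top 410 290 [ 0.5203 -0.4289  0.0565]
top 375 285 [ 0.5307 -0.3629  0.0521]
top 405 312 [ 0.479  -0.4203  0.0431]
top 380 305 [ 0.4928 -0.3725  0.0446]
top 320 175 [ 0.7239 -0.2581  0.1424]
top 230 240 [ 0.6127 -0.0923  0.1018]
top 172 278 [ 0.5382 -0.0039  0.1748]
top 285 318 [ 0.4703 -0.1891  0.0026]
top 215 318 [ 0.4717 -0.0507 -0.0021]
top 310 253 [ 0.5988 -0.2395  0.0042]
top 354 322 [ 0.4611 -0.325   0.0057]
top 262 384 [ 0.3434 -0.1442  0.004 ]
top 400 400 [ 3.093e-01 -4.126e-01  2.000e-04]
side 330 330 [ 0.5677 -0.4955  0.0542]
side 300 285 [ 0.524  -0.3697  0.0459]
side 285 305 [ 0.493  -0.4194  0.0465]
side 378 225 [ 0.6909 -0.2695  0.0975]
side 400 240 [ 0.7299 -0.3032  0.0818]
side 390 200 [ 0.7189 -0.241   0.1366]
side 330 210 [ 0.6076 -0.1388  0.0475]
side 293 165 [ 0.5339 -0.0222  0.1002]
side 272 245 [ 0.4724 -0.195   0.0056]
side 215 238 [ 0.3458 -0.1543  0.0054]
side 272 208 [ 0.4762 -0.0522  0.0026]
side 330 253 [ 0.5964 -0.2347  0.0031]
side 275 288 [ 0.4743 -0.3258  0.001 ]
```

View pics/c1.png

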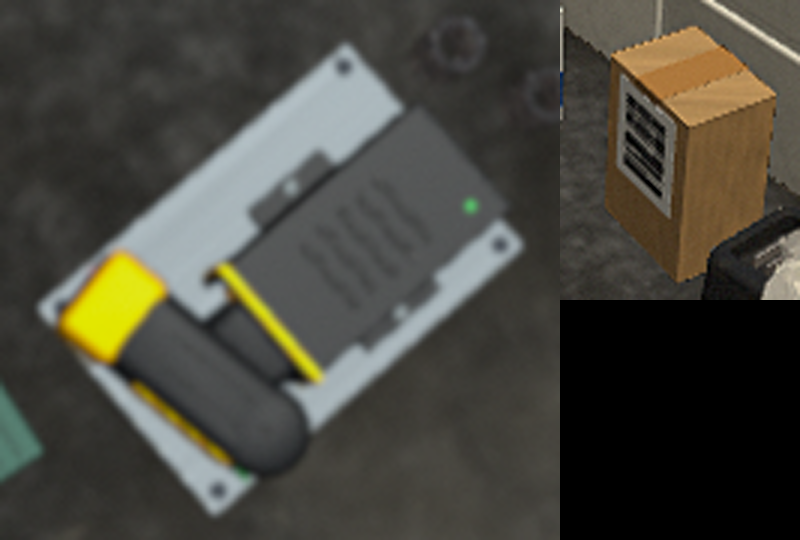

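```bash
cat >> h.py <<'E'
def ray(name,uv,z):
    m=vision.camera_model(name); uv=np.atleast_2d(uv).astype(float)
    d=np.stack([(uv[:,0]-m['cx'])/m['fx'],-(uv[:,1]-m['cy'])/m['fy'],-np.ones(len(uv))],-1)@q2R(m['rotation']).as_matrix().T
    e=np.array(m['eye']); return e+d*((z-e[2])/d[:,2])[:,None]
def yaw(v): return np.degrees(np.arctan2(v[1],v[0]))
E
python3 - <<'E'
from h import *
f=lambda l:(np.array(l)+.5)/4-.5+[345,210]
def show(n,P):
    print(n,'c',P.mean(0).round(4),'edges',[(round(np.linalg.norm(P[i]-P[i-1])*1e3,1),round(yaw(P[i]-P[i-1]),1)) for i in range(4)])
pl=ray('top',f([(345,42),(38,310),(215,517),(525,243)]),.003); show('plate',pl)
sl=ray('top',f([(415,103),(510,215),(318,382),(220,265)]),.057); show('sleeve',sl)
no=ray('top',f([(118,252),(165,290),(108,362),(60,325)]),.047); show('nose',no)
show('mat',ray('top',[(310,253),(354,322),(262,384),(215,318)],.003))
T=np.load('top0.npy');S=np.load('side0.npy');t=cv2.imread('pics/top0.png');s=cv2.imread('pics/side0.png')
# mean height over regions
print('nose z top',np.nanmedian(T[278:292,366:382,2]),'side',np.nanmedian(S[282:290,294:306],axis=(0,1)))
print('sleeve z',np.nanmedian(T[265:285,420:440,2]))
# carton
hs=cv2.cvtColor(t,cv2.COLOR_BGR2HSV)
m=(T[...,2]>.125)&(T[...,2]<.155)&(hs[...,1]>60); m[:, :280]=0;m[:,360:]=0;m[:140]=0;m[220:]=0
v,u=np.where(m); Q=ray('top',np.c_[u,v],.138)
print('carton top',cv2.minAreaRect((Q[:,:2]*1000).astype(np.float32)),len(u), np.median(T[m][:,2]))
hs=cv2.cvtColor(s,cv2.COLOR_BGR2HSV)
# front plane, side view: polygon
mm=np.zeros((480,640),np.uint8); cv2.fillPoly(mm,[np.array([(369,202),(390,222),(387,262),(369,245)])],1)
F=S[mm>0]; F=F[~np.isnan(F[:,0])]
A=np.c_[F[:,1:],np.ones(len(F))]
for _ in range(3):
    c=np.linalg.lstsq(A,F[:,0],rcond=None)[0]; r=F[:,0]-A@c; k=abs(r)<2*r.std(); F=F[k];A=A[k]
print('front x=',c,'normal yaw',yaw((1,-c[0])),F.mean(0),r.std())
lab=np.array([(618,72),(675,105),(670,216),(618,178)])
lab=(lab-[560,0]+.5)/3-.5+[350,180]
print('label pts',[S[int(round(b)),int(round(a))].round(3) for a,b in lab])
E
```

```text
plate c [ 0.5455 -0.4487  0.003 ] edges [(np.float64(134.6), np.float64(40.3)), (np.float64(207.0), np.float64(130.3)), (np.float64(133.6), np.float64(-140.2)), (np.float64(208.1), np.float64(-49.9))]
sleeve c [ 0.5584 -0.4801  0.057 ] edges [(np.float64(123.5), np.float64(-51.2)), (np.float64(69.8), np.float64(-141.3)), (np.float64(123.3), np.float64(129.7)), (np.float64(71.8), np.float64(38.8))]
nose c [ 0.5283 -0.3592  0.047 ] edges [(np.float64(45.0), np.float64(-39.4)), (np.float64(28.9), np.float64(-129.8)), (np.float64(44.3), np.float64(140.5)), (np.float64(28.8), np.float64(51.7))]
mat c [ 0.4687 -0.1901  0.003 ] edges [(np.float64(227.1), np.float64(-55.9)), (np.float64(162.3), np.float64(-148.1)), (np.float64(216.1), np.float64(123.0)), (np.float64(158.3), np.float64(35.8))]
nose z top 0.04782127473457043 side [ 0.52289092 -0.37073822  0.04591567]
sleeve z 0.057995136809299686
carton top ((723.5093994140625, -255.51998901367188), (73.8716049194336, 94.77922821044922), 23.146554946899414) 2043 0.13877036873088544
front x= [-0.42367696 -0.00393856  0.57691493] normal yaw 22.961254272484712 [ 0.69230287 -0.27307539  0.08104971] 0.0008890457669696051
label pts [array([ 0.677, -0.235,  0.126]), array([ 0.705, -0.289,  0.136]), array([ 0.704, -0.302,  0.052]), array([ 0.679, -0.241,  0.039])]
```

Request:
play_rows(rows=[[[28.6,-88.1,3],[0,0,-1.83],1],[[28.6,-88.1,3],[0,0,-1.83],1],[[28.6,-88.1,3],[0,0,-1.83],1],[[28.6,-88.1,3],[0,0,-1.83],1],[[28.6,-88.1,3],[0,0,-1.83],1],[[28.6,-88.1,3],[0,0,-1.83],1],[[28.6,-88.1,3],[0,0,-1.83],1],[[28.6,-88.1,3],[0,0,-1.83],1],[[28.6,-88.1,3],[0,0,-1.83],1],[[28.6,-88.1,3],[0,0,-1.83],1],[[28.6,-88.1,3],[0,0,-1.83],1],[[28.6,-88.1,3],[0,0,-1.83],1]], force=30)

```text
t: 1.15
tool_pos: [0.3969, 0.0438, 0.2477]
tcp_rot: [0.0, 0.825, 0.564, 0.0]
ft_force: [0.8, 0.2, 0.4]
width: 0.0852
finger_force: 0.0
```

Request:
play_rows(rows=[[[13.2,-40.4,-2],[0,0,-0.325],1],[[13.2,-40.4,-2],[0,0,-0.325],1],[[13.2,-40.4,-2],[0,0,-0.325],1],[[13.2,-40.4,-2],[0,0,-0.325],1],[[13.2,-40.4,-2],[0,0,-0.325],1],[[13.2,-40.4,-2],[0,0,-0.325],1],[[13.2,-40.4,-2],[0,0,-0.325],1],[[13.2,-40.4,-2],[0,0,-0.325],1],[[13.2,-40.4,-2],[0,0,-0.325],1],[[13.2,-40.4,-2],[0,0,-0.325],1],[[13.2,-40.4,-8],[0,0,-0.325],1],[[13.2,-40.4,-14],[0,0,-0.325],1]])

```text
t: 2.15
tool_pos: [0.5296, -0.3601, 0.1449]
tcp_rot: [0.002, 0.905, 0.425, 0.001]
ft_force: [1.3, -0.3, -1.1]
width: 0.0848
finger_force: 0.0
```

Request:
play_rows(rows=[[[0,0,-4],[0,0,0],1],[[0,0,-8],[0,0,0],1],[[0,0,-11],[0,0,0],1],[[0,0,-13],[0,0,0],1],[[0,0,-13.8],[0,0,0],1],[[0,0,-13.8],[0,0,0],1],[[0,0,-13.8],[0,0,0],-1],[[0,0,-13.8],[0,0,0],-1],[[0,0,-13.8],[0,0,0],-1],[[0,0,-13.8],[0,0,0],-1],[[0,0,-13.8],[0,0,0],-1],[[0,0,-13.8],[0,0,0],-1]], force=30)

```text
t: 3.15
tool_pos: [0.5293, -0.3574, 0.0089]
tcp_rot: [0.001, 0.905, 0.426, 0.001]
ft_force: [-0.0, 0.7, 7.0]
width: 0.0498
finger_force: 31.4
```

Request:
play_rows(rows=[[[0,0,0.1],[0,0,0],-1],[[0,0,0.15],[0,0,0],-1],[[-0.32,0.38,0.15],[0,0,0],-1],[[-0.64,0.77,0.15],[0,0,0],-1],[[-1.29,1.53,0.15],[0,0,0],-1],[[-1.93,2.3,0.15],[0,0,0],-1],[[-2.58,3.06,0.15],[0,0,0],-1],[[-3.22,3.83,0.15],[0,0,0],-1],[[-3.86,4.59,0.15],[0,0,0],-1],[[-4.51,5.36,0.15],[0,0,0],-1],[[-5.15,6.12,0.15],[0,0,0],-1],[[-5.15,6.12,0.15],[0,0,0],-1]])

```text
t: 4.15
tool_pos: [0.476, -0.2942, 0.0089]
tcp_rot: [-0.0, 0.905, 0.426, -0.0]
ft_force: [-4.8, 6.4, 9.9]
width: 0.0494
finger_force: 33.0
```

Request:
play_rows(rows=[[[0,0,0.1],[0,0,0],-1],[[-0.64,0.77,0.1],[0,0,0],-1],[[-1.29,1.53,0.1],[0,0,0],-1],[[-1.93,2.3,0.1],[0,0,0],-1],[[-2.58,3.06,0.1],[0,0,0],-1],[[-3.22,3.83,0.1],[0,0,0],-1],[[-3.86,4.59,0.1],[0,0,0],-1],[[-4.51,5.36,0.1],[0,0,0],-1],[[-5.15,6.12,0.1],[0,0,0],-1],[[-5.15,6.12,0.1],[0,0,0],-1],[[-5.15,6.12,0.3],[0,0,0],-1],[[-5.15,6.12,0.3],[0,0,0],-1]])

```text
t: 5.15
tool_pos: [0.426, -0.2347, 0.0119]
tcp_rot: [0.0, 0.905, 0.426, 0.0]
ft_force: [-0.0, -0.2, -2.0]
width: 0.0498
finger_force: 31.8
```

Run:
```python
from h import *
s=state(); print({k:np.round(s[k],4) for k in ('t','tool_pos','tcp_rot','ft_force','width')})
img,P=cloud('top'); np.save('top1.npy',P); img2,P2=cloud('side')
a=cv2.resize(img[200:400,200:480],None,fx=2.5,fy=2.5,interpolation=cv2.INTER_CUBIC)
cv2.imwrite('pics/top1.png',a)
```

```text
{'t': np.float64(5.15), 'tool_pos': array([ 0.426 , -0.2347,  0.0119]), 'tcp_rot': array([2.000e-04, 9.046e-01, 4.263e-01, 1.000e-04]), 'ft_force': array([-0.0378, -0.2147, -1.9514]), 'width': np.float64(0.0498)}
```

View pics/top1.png

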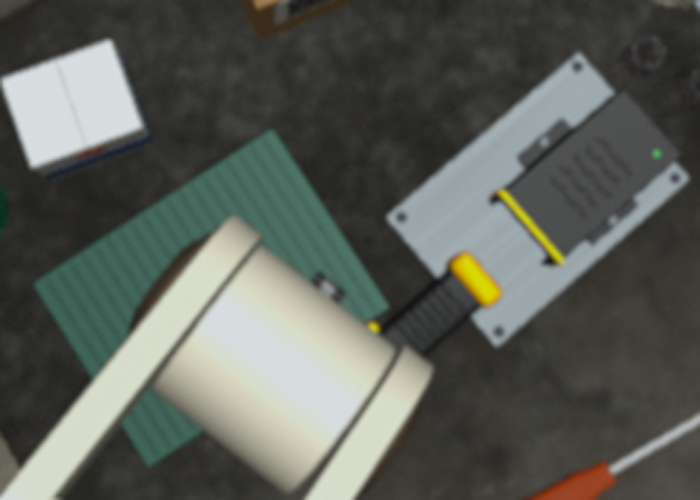

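Request:
play_rows(rows=[[[0,0,1],[0,0,0],-1],[[0.4,1,3],[0,0,-0.02],-1],[[1.2,3,4],[0,0,-0.04],-1],[[2.2,5.5,4],[0,0,-0.06],-1],[[3.2,8,4],[0,0,-0.08],-1],[[4.0,10,4],[0,0,-0.1],-1],[[4.6,11.5,3],[0,0,-0.115],-1],[[4.6,11.5,2],[0,0,-0.115],-1],[[4.6,11.5,1],[0,0,-0.115],-1],[[4.6,11.5,0.2],[0,0,-0.115],-1],[[4.6,11.5,-0.2],[0,0,-0.115],-1],[[4.6,11.5,-0.3],[0,0,-0.115],-1]])

```text
t: 6.25
tool_pos: [0.4712, -0.1199, 0.0083]
tcp_rot: [-0.0, 0.928, 0.373, -0.0]
ft_force: [-11.7, 7.1, 21.4]
width: 0.0494
finger_force: 34.7
```

Request:
play_rows(rows=[[[0,0,0.1],[0,0,0],-1],[[0,0,0.1],[0,0,0],1],[[0,0,0.1],[0,0,0],1],[[0,0,0.1],[0,0,0],1],[[0,0,0.1],[0,0,0],1],[[0,0,0.1],[0,0,0],1],[[0,0,4],[0,0,0],1],[[0,0,8],[0,0,0],1],[[0,0,12],[0,0,0.1],1],[[-3,3,15],[0,0,0.2],1],[[-6,6,18],[0,0,0.3],1],[[-9,9,20],[0,0,0.4],1]])

```text
t: 7.25
tool_pos: [0.3968, -0.045, 0.1979]
tcp_rot: [0.0, 0.834, 0.552, 0.0]
ft_force: [0.7, 1.3, 1.0]
width: 0.0858
finger_force: 0.0
```

Request:
play_rows(rows=[[[-3,3,2],[0,0,0.12],1],[[-6,6,2],[0,0,0.24],1],[[-6,6,2],[0,0,0.36],1],[[-6,6,2],[0,0,0.48],1],[[-6,6,2],[0,0,0.6],1]])

```text
t: 7.67
tool_pos: [0.3372, 0.0152, 0.2169]
tcp_rot: [0.001, 0.632, 0.775, 0.0]
ft_force: [0.6, 0.5, 0.2]
width: 0.0852
finger_force: 0.0
```

Run:
```python
from h import *
s=state(); print({k:np.round(s[k],4) for k in ('t','tool_pos','tcp_rot','ft_force','width')})
img,P=cloud('top'); np.save('top2.npy',P); img2,P2=cloud('side'); np.save('side2.npy',P2); cv2.imwrite('pics/side2.png',img2);cv2.imwrite('pics/top2.png',img)
a=cv2.resize(img[215:395,195:375],None,fx=3,fy=3,interpolation=cv2.INTER_CUBIC)
cv2.imwrite('pics/top2c.png',a)
```

```text
{'t': np.float64(7.6667), 'tool_pos': array([0.3372, 0.0152, 0.2169]), 'tcp_rot': array([8.000e-04, 6.321e-01, 7.749e-01, 4.000e-04]), 'ft_force': array([0.6453, 0.4858, 0.1601]), 'width': np.float64(0.0852)}
```

View pics/top2c.png

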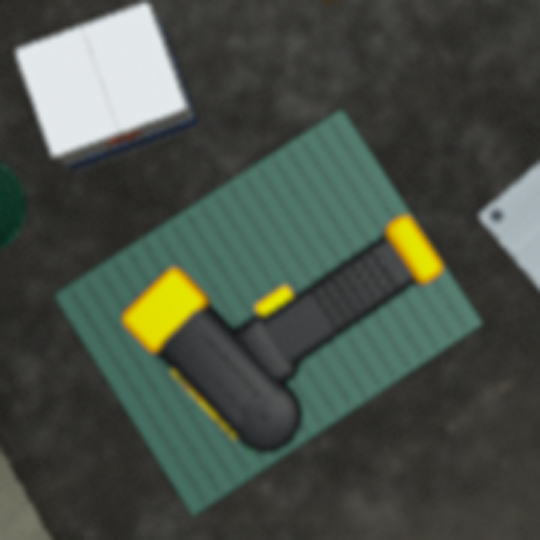

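Run:
```python
from h import *
f=lambda l:(np.array(l)+.5)/3-.5+[195,215]
foot=ray('top',f([(407,214),(443,272),(420,283),(386,230)]),.047)
nose=ray('top',f([(178,266),(208,300),(155,353),(123,318)]),.047)
trig=ray('top',f([(273,300)]),.033); mat=ray('top',f([(344,110),(483,323),(195,513),(57,296)]),.003)
print(foot.mean(0),nose.mean(0),trig,mat.mean(0))
print('mat',[(round(np.linalg.norm(mat[i]-mat[i-1])*1e3,1),round(yaw(mat[i]-mat[i-1]),1)) for i in range(4)])
A=np.array([[-1,-108],[56,45],[22.5,-15]])/1e3; B=np.array([foot.mean(0)[:2],nose.mean(0)[:2],trig[0,:2]])
a0,b0=A.mean(0),B.mean(0); H=(A-a0).T@(B-b0); th=np.arctan2(H[0,1]-H[1,0],H[0,0]+H[1,1])
Rm=np.array([[np.cos(th),-np.sin(th)],[np.sin(th),np.cos(th)]]); o=b0-Rm@a0
print('yaw',np.degrees(th),'origin',o,'resid mm',((A@Rm.T+o-B)*1e3).round(1).tolist())
g=o+Rm@[.003,-.015]; s=state(); q=s['tcp_rot']; ty=yaw(q2R(q).apply([0,1,0]))
print('grip',g,'shift cm',(g-s['tool_pos'][:2])*100,'tool y yaw',ty,'turn',th-np.radians(ty))
T=np.load('top2.npy');S=np.load('side2.npy');h=cv2.cvtColor(cv2.imread('pics/side2.png'),cv2.COLOR_BGR2HSV)
print('top z: foot',T[297:300,330:336,2].mean(),'nose',np.nanmedian(T[312:325,243:255,2]),'grip',np.nanmedian(T[318:330,290:300,2]))
y=(cv2.inRange(h,(20,150,100),(35,255,255))>0)&(S[...,2]>.04)&(S[...,2]<.055)
n,L,st,ct=cv2.connectedComponentsWithStats(y.astype(np.uint8))
for i in range(1,n):
    if st[i,4]>40: print('side',ct[i],S[L==i].mean(0),st[i,4])
```

```text
[ 0.50710708 -0.28189622  0.047     ] [ 0.47103849 -0.12442535  0.047     ] [[ 0.47634604 -0.19156365  0.033     ]] [ 0.47089596 -0.18874758  0.003     ]
mat [(np.float64(225.1), np.float64(-57.3)), (np.float64(168.2), np.float64(-147.5)), (np.float64(224.0), np.float64(122.5)), (np.float64(167.4), np.float64(32.9))]
yaw 33.29640675121631 origin [ 0.44896472 -0.19174492] resid mm [[0.3, -0.7], [0.0, 1.0], [-0.3, -0.4]]
grip [ 0.45970681 -0.20263564] shift cm [ 12.22554888 -21.73995868] tool y yaw 11.364265708558447 turn 0.38278807320616176
top z: foot 0.04730312476076718 nose 0.04775543959755946 grip 0.041666868036031035
side [269.73184358 212.15083799] [ 0.47228349 -0.12667603  0.04533111] 179
side [288.50318471 257.46496815] [ 0.5063313  -0.28600342  0.04486615] 157
```

Request:
play_rows(rows=[[[3,-5,0],[0,0,0.1],0.5],[[5,-8.5,0],[0,0,0.2],0.5],[[7,-12,-2],[0,0,0.3],0.5],[[9,-15.5,-4],[0,0,0.383],0.5],[[11,-19,-6],[0,0,0.383],0.5],[[12.3,-21.7,-8],[0,0,0.383],0.5],[[12.3,-21.7,-10],[0,0,0.383],0.5],[[12.3,-21.7,-12],[0,0,0.383],0.5],[[12.3,-21.7,-13],[0,0,0.383],0.5]], force=20)

```text
t: 8.52
tool_pos: [0.4595, -0.2028, 0.083]
tcp_rot: [-0.002, 0.479, 0.878, 0.0]
ft_force: [-0.8, 0.5, 0.2]
width: 0.0639
finger_force: 0.0
```

Request:
play_rows(rows=[[[0,0,-3],[0,0,0],0.5],[[0,0,-5.5],[0,0,0],0.5],[[0,0,-7],[0,0,0],0.5],[[0,0,-7.6],[0,0,0],0.5],[[0,0,-7.6],[0,0,0],0.3],[[0,0,-7.6],[0,0,0],0.2],[[0,0,-7.6],[0,0,0],0.14],[[0,0,-7.6],[0,0,0],0.1],[[0,0,-7.6],[0,0,0],0.06],[[0,0,-7.6],[0,0,0],0.06],[[0,0,-7.6],[0,0,0],0.06],[[0,0,-7.6],[0,0,0],0.06]], force=20)

```text
t: 9.52
tool_pos: [0.461, -0.203, 0.0118]
tcp_rot: [0.001, 0.476, 0.879, -0.0]
ft_force: [-3.7, -0.9, 10.2]
width: 0.0453
finger_force: 10.3
```

Request:
play_rows(rows=[[[0,0,0.2],[0,0,0],0.06],[[0,0,0.4],[0,0,0],0.06],[[0,0,0.7],[0,0,0],0.06],[[0,0,1],[0,0,0],0.06],[[0,0,1.5],[0,0,0],0.06],[[0,0,2],[0,0,0],0.06],[[0,0,3],[0,0,0],0.06],[[0,0,4],[0,0,0],0.06],[[0,0,4],[0,0,0],0.06],[[0,0,4],[0,0,0],0.06]])

```text
t: 10.35
tool_pos: [0.461, -0.2026, 0.0512]
tcp_rot: [0.001, 0.476, 0.879, -0.0]
ft_force: [0.5, 0.2, -1.9]
width: 0.0457
finger_force: 8.0
```

Run:
```python
from h import *
s=state(); print({k:np.round(s[k],4) for k in ('t','tool_pos','tcp_rot','ft_force','width','finger_force')})
img,P=cloud('side'); np.save('side3.npy',P)
a=cv2.resize(img[130:330,180:420],None,fx=3,fy=3,interpolation=cv2.INTER_CUBIC)
cv2.imwrite('pics/side3.png',a)
```

```text
{'t': np.float64(10.35), 'tool_pos': array([ 0.461 , -0.2026,  0.0512]), 'tcp_rot': array([ 8.000e-04,  4.763e-01,  8.793e-01, -1.000e-04]), 'ft_force': array([ 0.5277,  0.2206, -1.8531]), 'width': np.float64(0.0457), 'finger_force': np.float64(8.043)}
```

View pics/side3.png

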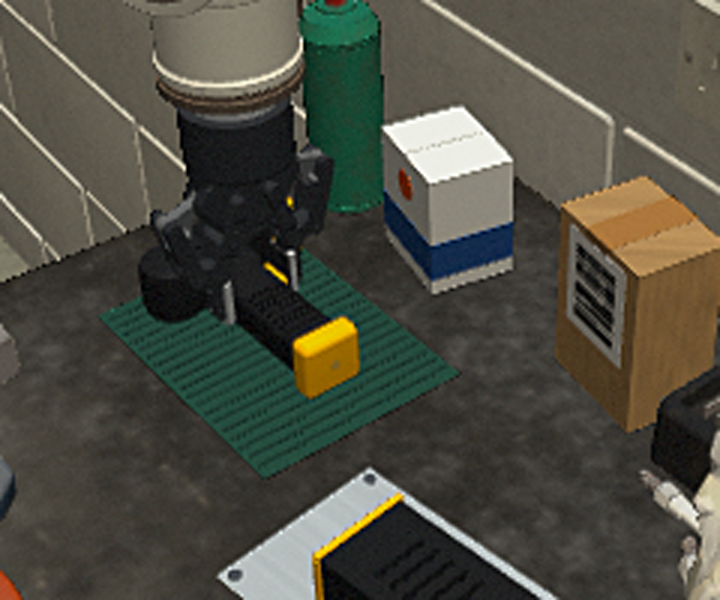

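Request:
play_rows(rows=[[[0,-0.5,0.8],[0,0,-0.02],0.06],[[0,-1.5,2],[0,0,-0.05],0.06],[[0.2,-3,3],[0,0,-0.08],0.06],[[0.5,-4.7,4],[0,0,-0.11],0.06],[[1,-6.5,4.5],[0,0,-0.14],0.06],[[1.6,-8.3,4.5],[0,0,-0.17],0.06],[[2.4,-10.1,4.5],[0,0,-0.2],0.06],[[3.2,-11.8,4.5],[0,0,-0.23],0.06],[[4.1,-13.4,4.5],[0,0,-0.26],0.06],[[5,-14.8,4.5],[0,0,-0.29],0.06],[[5.7,-15.8,4.5],[0,0,-0.32],0.06],[[6.3,-16.4,4.5],[0,0,-0.351],0.06]])

```text
t: 11.4
tool_pos: [0.5237, -0.3678, 0.0951]
tcp_rot: [-0.0, 0.624, 0.782, -0.0]
ft_force: [-0.7, -0.4, -1.4]
width: 0.0454
finger_force: 8.0
```

Request:
play_rows(rows=[[[0.6,-0.4,0],[0,0,0],0.06],[[1.2,-0.8,-0.3],[0,0,0],0.06],[[1.8,-1.2,-0.6],[0,0,0],0.06],[[2.3,-1.4,-0.9],[0,0,0],0.06],[[2.7,-1.5,-1.2],[0,0,0],0.06],[[3,-1.5,-1.3],[0,0,0],0.06],[[3,-1.5,-1.3],[0,0,0],0.06],[[3,-1.5,-1.3],[0,0,0],0.06]])

```text
t: 12.07
tool_pos: [0.5536, -0.3811, 0.0823]
tcp_rot: [-0.0, 0.622, 0.783, -0.0]
ft_force: [0.3, 0.5, -2.2]
width: 0.0455
finger_force: 8.0
```

Run:
```python
from h import *
s=state(); print({k:np.round(s[k],4) for k in ('t','tool_pos','tcp_rot','ft_force','width','finger_force')}, yaw(q2R(s['tcp_rot']).apply([0,1,0])))
img,P=cloud('side'); np.save('side4.npy',P); cv2.imwrite('pics/side4.png',img)
img2,P2=cloud('top'); np.save('top4.npy',P2); cv2.imwrite('pics/top4.png',img2)
c=np.zeros((600,800,3),np.uint8)
a=cv2.resize(img[150:350,240:440],None,fx=2,fy=2,interpolation=cv2.INTER_CUBIC); c[:400,:400]=a
b=cv2.resize(img2[140:340,280:480],None,fx=2,fy=2,interpolation=cv2.INTER_CUBIC); c[:400,400:]=b
cv2.imwrite('pics/c4.png',c[:400])
```

```text
{'t': np.float64(12.0667), 'tool_pos': array([ 0.5536, -0.3811,  0.0823]), 'tcp_rot': array([-2.000e-04,  6.223e-01,  7.828e-01, -0.000e+00]), 'ft_force': array([ 0.2758,  0.5467, -2.2297]), 'width': np.float64(0.0455), 'finger_force': np.float64(8.0473)} 13.032334557991373
```

View pics/c4.png

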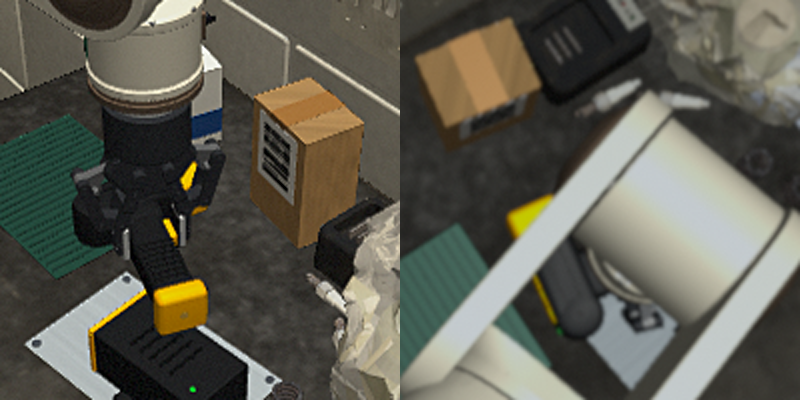

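Run:
```python
from h import *
for n in ('side','top'):
    img=cv2.imread(f'pics/{n}4.png'); P=np.load(f'{n}4.npy'); h=cv2.cvtColor(img,cv2.COLOR_BGR2HSV)
    y=(cv2.inRange(h,(18,150,100),(35,255,255))>0)&(P[...,2]>.06)&(P[...,2]<.14)
    k,L,st,ct=cv2.connectedComponentsWithStats(y.astype(np.uint8))
    for i in range(1,k):
        if st[i,4]>12:
            Q=P[L==i]; print(n,ct[i].round(),st[i].tolist(),Q.mean(0).round(4),'zpct',np.percentile(Q[:,2],[2,20,50,80,98]).round(4))
            t=Q[Q[:,2]>np.percentile(Q[:,2],60)]; print('   top part mean',t.mean(0).round(4))
# predicted
th=np.radians(13.03); Rm=np.array([[np.cos(th),-np.sin(th)],[np.sin(th),np.cos(th)]])
o=np.array([.5536,-.3811])-Rm@[.0027,-.015]
for nme,p in dict(foot=(-1,-108),footend=(-1,-118),nose=(56,45),window=(73,48)).items(): print(nme,o+Rm@(np.array(p)/1e3))
# carton recheck (not moved), fit plane of front from top0/side4
img=cv2.imread('pics/top4.png')
```

```text
side [334. 238.] [330, 231, 8, 14, 55] [ 0.5953 -0.3221  0.116 ] zpct [0.1122 0.1149 0.1162 0.1172 0.1182]
   top part mean [ 0.5948 -0.3224  0.1173]
side [339. 255.] [336, 253, 7, 4, 16] [ 0.6031 -0.3364  0.0857] zpct [0.0757 0.0781 0.0798 0.0838 0.1276]
   top part mean [ 0.6006 -0.348   0.0978]
side [325. 264.] [322, 259, 7, 13, 43] [ 0.5722 -0.3769  0.1   ] zpct [0.0831 0.0995 0.1011 0.1029 0.1073]
   top part mean [ 0.5706 -0.3791  0.1036]
side [330. 303.] [317, 290, 27, 27, 598] [ 0.5701 -0.4777  0.1027] zpct [0.0787 0.0895 0.1053 0.1151 0.1174]
   top part mean [ 0.5705 -0.474   0.1147]
top [343. 247.] [334, 237, 22, 22, 202] [ 0.5961 -0.2984  0.1173] zpct [0.1113 0.1152 0.1174 0.1195 0.1221]
   top part mean [ 0.5962 -0.2995  0.1198]
top [352. 289.] [347, 278, 11, 22, 44] [ 0.5208 -0.314   0.1088] zpct [0.0999 0.1051 0.1104 0.1122 0.1138]
   top part mean [ 0.5218 -0.3138  0.1123]
foot [ 0.57096316 -0.47253966]
footend [ 0.57321777 -0.48228218]
nose [ 0.59199997 -0.31062779]
window [ 0.60788587 -0.30387219]
```

Request:
play_rows(rows=[[[0,0,-0.2],[0,0,0],0.06],[[0,0,-0.4],[0,0,0],0.06],[[0,0,-0.53],[0,0,0],0.06],[[0,0,-0.53],[0,0,0],0.06],[[0,0,-0.53],[0,0,0],0.06],[[0,0,-0.53],[0,0,0],0.06],[[0,0,-0.53],[0,0,0],0.06],[[0,0,-0.53],[0,0,0],0.06],[[0,0,-0.53],[0,0,0],0.06]])

```text
t: 12.92
tool_pos: [0.5536, -0.3814, 0.0771]
tcp_rot: [0.0, 0.622, 0.783, -0.0]
ft_force: [-0.0, 0.8, -2.0]
width: 0.0459
finger_force: 8.0
```

Request:
play_rows(rows=[[[0,0,0],[0,0,0],0.02],[[0,0,0],[0,0,0],-0.03],[[0,0,0],[0,0,0],-0.08],[[0,0,0],[0,0,0],-0.15],[[0,0,0],[0,0,0],-0.2],[[0,0,0],[0,0,0],-0.2],[[0,0,0],[0,0,0],-0.2],[[0,0,0],[0,0,0],-0.2],[[0,0,0],[0,0,0],-0.2],[[0,0,0],[0,0,0],-0.2],[[0,0,0],[0,0,0],-0.2],[[0,0,0],[0,0,0],-0.2]], force=30)

```text
t: 13.92
tool_pos: [0.5536, -0.3814, 0.0771]
tcp_rot: [0.0, 0.622, 0.783, -0.0]
ft_force: [-0.2, 0.1, -2.6]
width: 0.0376
finger_force: 32.7
```

Request:
play_rows(rows=[[[0,0,0],[0,0,0],-0.2],[[0,0,0],[0,0,0],-0.2],[[0,0,0],[0,0,0],-0.2],[[0,0,0],[0,0,0],-0.2],[[0,0,0],[0,0,0],-0.2],[[0,0,0],[0,0,0],-0.2],[[0,0,0],[0,0,0],-0.2],[[0,0,0],[0,0,0],-0.2],[[0,0,0],[0,0,0],-0.2],[[0,0,0],[0,0,0],-0.2],[[0,0,0],[0,0,0],-0.2],[[0,0,0],[0,0,0],-0.2]])

```text
t: 14.92
tool_pos: [0.5536, -0.3814, 0.0771]
tcp_rot: [-0.0, 0.622, 0.783, -0.0]
ft_force: [0.1, 0.0, -1.8]
width: 0.0376
finger_force: 32.7
```

Run:
```python
from h import *
img,P=cloud('side'); h=cv2.cvtColor(img,cv2.COLOR_BGR2HSV)
y=(cv2.inRange(h,(18,150,100),(35,255,255))>0)&(P[...,2]>.06)&(P[...,2]<.14)
k,L,st,ct=cv2.connectedComponentsWithStats(y.astype(np.uint8))
for i in range(1,k):
    if st[i,4]>12: Q=P[L==i]; print(ct[i].round(),st[i].tolist(),Q.mean(0).round(4),np.percentile(Q[:,2],[2,50,98]).round(4))
s=state(); print(s['t'],s['width'],s['finger_force'],s['tool_pos'])
img2,P2=cloud('top')
c=np.zeros((400,800,3),np.uint8)
c[:,:400]=cv2.resize(img[180:280,310:410],None,fx=4,fy=4,interpolation=cv2.INTER_CUBIC)
c[:,400:]=cv2.resize(img2[140:340,280:480],None,fx=2,fy=2,interpolation=cv2.INTER_CUBIC)
cv2.imwrite('pics/c5.png',c)
```

```text
[333. 240.] [330, 234, 8, 14, 43] [ 0.5941 -0.3212  0.1096] [0.1042 0.1098 0.1117]
[340. 256.] [334, 250, 12, 11, 35] [ 0.606  -0.3326  0.0776] [0.0691 0.0748 0.1223]
[332. 305.] [319, 292, 27, 27, 589] [ 0.5737 -0.4772  0.0963] [0.0721 0.0998 0.1109]
14.9667 0.03749756780044072 32.668873965740204 [ 0.55356097 -0.38138126  0.07705034]
```

View pics/c5.png

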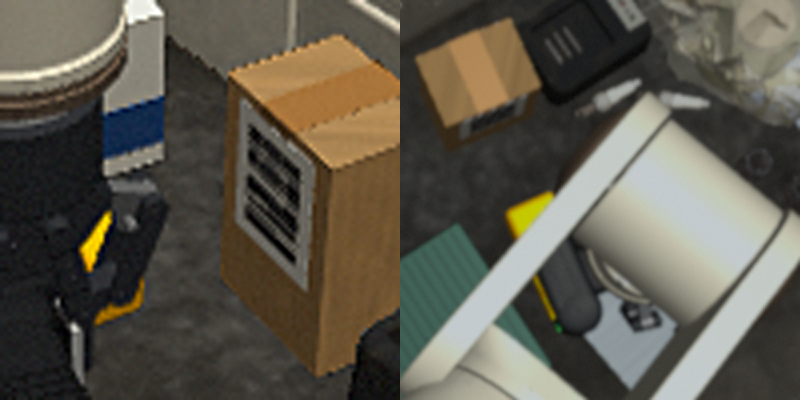

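Request:
play_rows(rows=[[[0,0,0],[0,0,0],-0.1],[[0,0,0],[0,0,0],-0.03],[[0,0,0],[0,0,0],0.03],[[0,0,0],[0,0,0],0.06],[[0,0,0],[0,0,0],0.06],[[0,0,0],[0,0,0],0.06],[[0,0,0.3],[0,0,0],0.06],[[0,0,0.8],[0,0,0],0.06],[[-0.5,0.3,1.2],[0,0,0.01],0.06],[[-1.2,0.7,1.5],[0,0,0.02],0.06],[[-2,1.1,1.5],[0,0,0.03],0.06],[[-3,1.6,1.5],[0,0,0.04],0.06]])

```text
t: 16.02
tool_pos: [0.5228, -0.3649, 0.0924]
tcp_rot: [0.0, 0.606, 0.795, -0.0]
ft_force: [-0.0, -0.2, -2.5]
width: 0.0452
finger_force: 8.1
```

Request:
play_rows(rows=[[[-0.8,0.8,0],[0,0,0.02],0.06],[[-1.5,1.8,0],[0,0,0.05],0.06],[[-2.2,3.2,0],[0,0,0.08],0.06],[[-3,5,0],[0,0,0.11],0.06],[[-3.8,6.8,0],[0,0,0.14],0.06],[[-4.5,8.6,0],[0,0,0.17],0.06],[[-5.1,10.4,0],[0,0,0.2],0.06],[[-5.6,12.2,0],[0,0,0.23],0.06],[[-6,14,0],[0,0,0.26],0.06],[[-6.4,15.6,0],[0,0,0.29],0.06],[[-6.6,16.8,-0.5],[0,0,0.311],0.06],[[-6.66,17.4,-1],[0,0,0.311],0.06]])

```text
t: 17.02
tool_pos: [0.4565, -0.19, 0.082]
tcp_rot: [0.0, 0.475, 0.88, -0.0]
ft_force: [0.1, -1.0, -2.3]
width: 0.0454
finger_force: 8.1
```

Lower to the mat (measured z 0.082 → 0.0125).

Request:
play_rows(rows=[[[0,0,-1],[0,0,0],0.06],[[0,0,-2.2],[0,0,0],0.06],[[0,0,-3.4],[0,0,0],0.06],[[0,0,-4.6],[0,0,0],0.06],[[0,0,-5.6],[0,0,0],0.06],[[0,0,-6.3],[0,0,0],0.06],[[0,0,-6.7],[0,0,0],0.06],[[0,0,-6.9],[0,0,0],0.06],[[0,0,-7],[0,0,0],0.06],[[0,0,-7],[0,0,0],0.06]])

```text
t: 17.85
tool_pos: [0.4571, -0.1915, 0.0123]
tcp_rot: [0.0, 0.476, 0.879, -0.0]
ft_force: [0.1, -0.1, -2.7]
width: 0.045
finger_force: 8.1
```

Request:
play_rows(rows=[[[0,0,-0.1],[0,0,0],0.06],[[0,0,-0.2],[0,0,0],0.06],[[0,0,-0.25],[0,0,0],0.06],[[0,0,-0.25],[0,0,0],0.06]])

```text
t: 18.18
tool_pos: [0.4575, -0.1919, 0.0107]
tcp_rot: [0.001, 0.476, 0.879, -0.0]
ft_force: [-3.9, -0.9, 8.6]
width: 0.0452
finger_force: 9.8
```

Touching. Open and withdraw.

Request:
play_rows(rows=[[[0,0,0.1],[0,0,0],0.12],[[0,0,0.1],[0,0,0],0.3],[[0,0,0.1],[0,0,0],0.6],[[0,0,0.1],[0,0,0],0.6],[[0,0,0.1],[0,0,0],0.6],[[0,0,2],[0,0,0],0.6],[[0,0,5],[0,0,0],0.6],[[0,0,9],[0,0,0],0.6],[[0,0,13],[0,0,0],0.6],[[-3,3,16],[0,0,0],0.6],[[-6,6,18],[0,0,0],0.6],[[-9,9,20],[0,0,0],0.6]])

```text
t: 19.18
tool_pos: [0.3791, -0.1138, 0.2016]
tcp_rot: [0.0, 0.477, 0.879, 0.0]
ft_force: [0.2, 0.4, 0.8]
width: 0.0682
finger_force: 0.0
```

Request:
play_rows(rows=[[[-2,4,0],[0,0,0],0.6],[[-3,7,0],[0,0,0],0.6],[[-4,10,0],[0,0,0],0.6],[[-4,13,0],[0,0,0],0.6],[[-4,13,0],[0,0,0],0.6],[[-4,13,0],[0,0,0],0.6]])

```text
t: 19.68
tool_pos: [0.34, 0.0167, 0.2008]
tcp_rot: [0.0, 0.475, 0.88, 0.0]
ft_force: [1.6, 0.2, -0.2]
width: 0.0684
finger_force: 0.0
```

Run:
```python
from h import *
s=state(); print({k:np.round(s[k],4) for k in ('t','tool_pos','qd','width')})
img,P=cloud('top'); cv2.imwrite('pics/top6.png',img[130:430,140:500])
a=cv2.resize(img[130:400,140:500],None,fx=2,fy=2,interpolation=cv2.INTER_CUBIC); cv2.imwrite('pics/top6c.png',a)
```

```text
{'t': np.float64(19.6833), 'tool_pos': array([0.34  , 0.0167, 0.2008]), 'qd': array([-0.0587,  0.0158, -0.0064, -0.0069, -0.0007, -0.0275]), 'width': np.float64(0.0684)}
```

View pics/top6c.png

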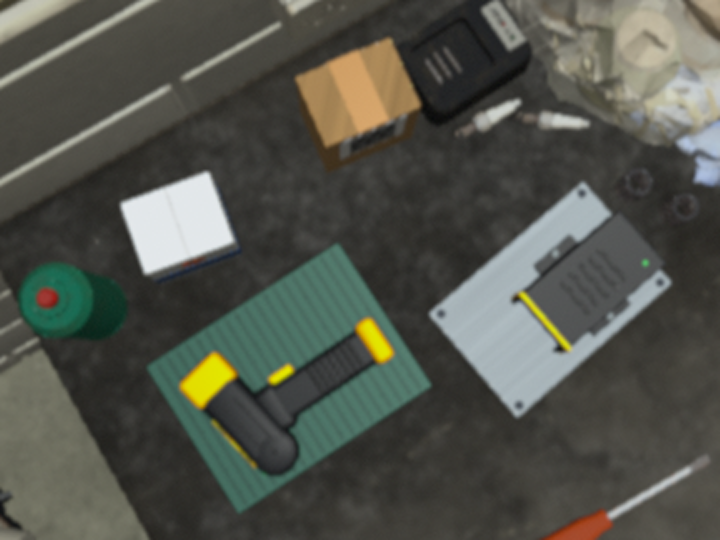

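```bash
python3 -c "
from h import *
print(job.sign_off())"
```

```text
the job is handed in; nothing more can be done
None
```

I handed the job in at about 20 s. The scanner was aimed squarely at the middle of the carton's bar code from about 9 cm, and I squeezed the trigger home and held it for over a second. It now lies on its side on the green mat with the trigger out, and the cartons and can are where they stood. I got no clear confirmation that the code actually read.

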